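# Mount the carrier and its end cap on the polishing lap

## Task

On the jeweller's polishing lap, seat the notched flanged carrier face down over the spindle's centring spigot and turn it until its notches drop over the three driving dogs and it sits fully home. Then seat the end cap face down, fully home, on the small spigot on top of the carrier, let go, and leave the other things on the bench where they are.

Things in the scene. Friction and masses are not known exactly. Their poses are not given: they have to be found in the camera images.
- lap: Polishing lap, fixed: round green housing 164 mm across, 50 mm high, with a box 90 mm wide and 42 mm high on its +x side, reaching 143 mm from the axis (a knob on it is 54 mm high). Origin under the housing's centre, on the table, z up. On top lies a round steel plate 106 mm across, 6 mm thick: the spindle nose, which does not turn.
- seat (a point): Centre of the nose's flat top, the seat, 56 mm above the table. Three driving dogs stand on it 120 degrees apart, 40 to 50 mm from the axis, 8 mm wide, 7 mm high. The angle of the dogs differs each time and is NOT told by this point's or the lap's rotation: look, or rest the carrier on the dogs with some 5 N and turn it until it drops.
- spigot_top (a point): Top of the lap's centring spigot, on the axis 16 mm above the seat: a low steel spigot 36 mm in diameter, its top 4 mm tapered to 28 mm.
- hub_mid (a point): Carrier, loose, bare grey metal, 0.3-0.55 kg, 54 mm high, face (flange) down. Point half-way up its axis, 27 mm above the face; z up. Flange 100 mm across, 10 mm thick; three rim notches 120 degrees apart, one at +x, cut in to 36 mm radius, fit the dogs with 4 degrees to spare each way. Boss 52 mm across up to 44 mm: grip here, any yaw. Bore in the face 38.4 mm across, 18 mm deep.
- hub_shoulder (a point): Flat end of the carrier's boss, on its axis 44 mm above its face; the end cap's face rests here. A spigot 26 mm in diameter and 10 mm high stands on it, its top 3 mm tapered to 20 mm. The carrier stands 7 mm high while its flange rests on the dogs; fully home its face lies on the seat.
- cap_mid (a point): End cap, loose, bare grey metal, 0.2-0.4 kg, 46 mm high, face (flange) down. Point half-way up its axis, 23 mm above the face; z up. Plain round flange without notches, 84 mm across, 10 mm thick; boss 44 mm across above it (grip here, any yaw), its last 4 mm tapered to 36 mm. Bore in the face 28.4 mm across, 13 mm deep, fits over the carrier's small spigot.
- pulley: a bystander: loose steel V-grooved pulley lying flat, 80 mm across, 32 mm high, with a short 32 mm stub on top; origin under its centre
- hammer: a bystander: loose hammer lying flat, 200 mm long; origin in its middle, on the table
- brush: a bystander: loose brush lying flat, 170 mm long; origin in its middle, on the table
- jar: a bystander: loose amber glass jar with steel lid, 66 mm across and 70 mm high; origin under its centre
- compound_bar: a bystander: loose brick-red bar of polishing compound, 110 x 50 x 35 mm; origin under its centre
- driver: a bystander: loose screwdriver lying flat, 180 mm long; origin in its middle, on the table
- pin_dish: a bystander: loose shallow steel dish, 90 mm across and 30 mm high; origin under its centre
There are look-alikes about, which are no part of the job. There is more than one size of the lap; the job needs the larger.

How it is judged (in metres and radians):
On the way:
1. the carrier sits fully home on the lap, notches over the dogs, before the end cap is on it (z of hub_mid in the frame of seat below 0.03 m and horizontal distance between hub_mid and seat below 0.005 m and angle between hub_mid's own z axis and vertical below 0.05 rad and not (z of cap_mid in the frame of hub_mid below 0.043 m and horizontal distance between cap_mid and hub_mid below 0.005 m and angle between cap_mid's own z axis and vertical below 0.05 rad)), for 0.2 s.
At the end, for the whole second after the job is handed in: Carrier face down on the seat and end cap face down on the carrier (its centre 40 mm above the carrier's), each within 3 mm of fully home, 5 mm of the axis below it and 0.05 rad of upright; no bystander moved more than 40 mm (z of hub_mid in the frame of seat below 0.03 m and horizontal distance between hub_mid and seat below 0.005 m and angle between each of hub_mid, cap_mid's own z axis and vertical below 0.05 rad and z of cap_mid in the frame of hub_mid below 0.043 m and horizontal distance between cap_mid and hub_mid below 0.005 m); the robot touches nothing.
It fails at once if a bystander is moved by more than 40 mm (distance of any of pulley, hammer, brush, jar, compound_bar, driver, pin_dish from where it was at the start of the episode above 0.04 m).
It also fails if it takes over 72 s, if anything falls off the work surface, if the arm or the gripper's body presses on something with over 40 N, if the wrist force passes 120 N, or if a joint passes its speed limit or range.

## Robot

A 7-joint arm with a two-finger parallel gripper is mounted at the origin on the work surface. World frame = base frame: x ahead of the robot, y to its left, z up, the work surface at z = 0. Lengths are in m, angles in degrees, forces in N, time in s.
With the tool pointing down it reaches from about 0.4 to 0.9 m from the base axis. Payload 5.5 kg.
Tool frame: the origin (TCP) lies at the very end of the fingers, on their centre line; the grasp point (between the pads) lies 19 mm behind it (manip.pinch_z is the distance from the TCP to the grasp point, in m); z points along the fingers, x is the direction in which the jaws open and shut, and the axes are right-handed (so a half turn about z gives the same grasp; the last joint's range is limited). The gripper opens to 92 mm and grips with 3 to 60 N. Pads are 19 mm wide; open, the fingers measure 130 mm over their backs; the gripper's body (75 mm by 190 mm) begins 47 mm behind the grasp point.
Start: joints at [15.08, 28.699, -24.465, 88.831, 12.651, 65.22, -12.049], TCP at [0.65, 0, 0.227] pointing down, gripper open.
Joint ranges: [-164.97, 164.97], [-17.58, 116.51], [-87.97, 89.64], [11.32, 138.91], [-80.73, 260.73], [10.89, 115.49], [-147.41, 147.41]. Speed limits (degrees/s): [147.25, 147.25, 180, 180, 180, 180, 180].

## Interface

Orientations are given as [roll, pitch, yaw] about the fixed x, y, z axes, in that order (R = Rz(yaw) Ry(pitch) Rx(roll)).
In Python, from plant import manip, viewer, job, spotter gives the robot as it stands.
- The arm moves only by the shell command python3 -m creep 'ROWS' [OPENING] [FORCE]. ROWS is JSON, a list of rows, each a list of 6 numbers: the shift along the tool's x, y, z in m, then the turn, a rotation vector about the tool's x, y, z in rad. A call has 1 to 10 rows; each row is the pose to reach, as a shift and turn from the pose commanded when the call began, along the tool's axes at that moment; what a row does not reach only later rows make up. A row lasts 1/8 s, in which the tool goes at most 62.5 mm and 10.7 degrees, less where a joint would pass 70% of its speed; a pose out of reach is approached as far as the arm can. A call with a gripper value outside its range is refused whole. OPENING is the opening in per cent of the stroke, from 0 (shut) to 100 (fully open), set as the call begins (- or left out, the last holds). The fingers move at their own pace and stop on an object; FORCE is the grip in N (left out, the last holds). Time passes only in rows, so rows that repeat a pose let the fingers close. It gives the time, the measured TCP pose, the force and the opening at its end, in the units of the state.
- manip.read_state(): the state, without advancing time (a new reading comes with each control period).
- viewer.read_camera(name): name is "scene" or "side" or "wrist"; returns a dict with "color" (400x640x3 uint8, blue, green, red), "depth" (400x640 float32, m along the optical axis (not along the pixel's ray), 0 where there is no reading), "fx", "fy", "cx", "cy" (pixels), "extrinsics" (4x4, takes a point from camera to world coordinates); the wrist camera has in their place "tool_from_camera" (4x4, takes a point from camera to tool coordinates, whose origin is the TCP and whose axes are the tool frame's). Camera axes: x right, y up, looking along -z (the intrinsics and any distortion apply to the point x, -y, -z); pixel columns grow to the right and rows downward; lengths in m; the calibration is good to about 2 mm. The wrist camera is an equidistant fisheye: a pixel r from the principal point sees the ray r / f radians off the axis. A picture is of the moment at which its call begins: read the wrist's pose just before it.
- job.sign_off(): hands the job in, once; it reports no verdict.
Trained networks look in a picture, given as the dict that the camera call returned (one of the last four; its "shot" number tells which), for a name from the list of things; names that differ only in an ending like _2 or _b are one class to them, and where a whole thing is asked for, a point or a joint stands for the part that bears it (a point fixed in the world has none). Each returns a list of dicts, best first, with "confidence" (0 to 1); they miss things now and then, are a little off and sometimes report something else, mostly with a low value. They report only what shows in the picture. A call takes as long as a camera call. They do not tell look-alikes from the thing itself.
- spotter.look_for(picture, target): "position" ([column, row] in pixels, amid what is visible of it).
- spotter.place_of(picture, target): "position" ([column, row] in pixels: a listed point, or the origin of a listed thing).
The state is a dict: "time": time; "joint_positions": joint angles; "qvel": joint speeds; "effort": joint torques, N m; "tool_pos": TCP position; "ee_rot": TCP orientation; "contact_force": force on the tool from outside, world axes, zero at the start; "torque": the same for the moment, N m; "width": opening from 0.0 (shut) to 1.0 (fully open).
Only numpy, scipy, OpenCV 4.12 (cv2) and the standard library are available. Lean on these libraries where they do the work, as an engineer would, in place of code of your own. Each camera call takes 0.05 s, during which the arm holds its last target.

## Working session

There is one attempt and no reset: what is moved stays moved. The work goes in short steps, Python scripts to look and compute and a shell command to move; the robot and the scene stay as the last step left them, time stands still between calls to the robot, and variables do not carry over. Pictures are saved under pics/ and viewed, and the job is handed in when it is done.

```bash
ls; mkdir -p pics; python3 - <<'E'
from plant import manip, viewer, job, spotter
import cv2
print(manip.read_state())
for n in ["scene","side","wrist"]:
    p=viewer.read_camera(n); cv2.imwrite(f"pics/{n}0.png",p["color"])
    print(n,p["fx"],p["fy"],p["cx"],p["cy"],p.get("extrinsics",p.get("tool_from_camera")), [k for k in p])
    for t in ["lap","hub_mid","cap_mid","seat","spigot_top","hub_shoulder"]:
        print(t,[([round(v) for v in d["position"]],round(d["confidence"],2)) for d in spotter.place_of(p,t)])
E
```

```text
pics
{'time': 0.0, 'joint_positions': array([ 15.07879039,  28.75336541, -24.45366888,  88.88948275,
        12.65230215,  65.21813325, -12.04995855]), 'qvel': array([-0.06697769,  0.0729454 , -0.1071259 , -0.06040992,  0.02128383,
        0.02539757, -0.09018874]), 'effort': array([-1.62834690e-04, -5.66597199e+01, -5.81602022e+00, -2.79113513e+01,
       -6.85700797e-02,  3.08415934e-02,  1.78752666e-04]), 'tool_pos': array([ 6.49330028e-01, -3.03839635e-05,  2.25698129e-01]), 'ee_rot': array([-1.79996820e+02,  1.07257476e-01,  4.41809580e-03]), 'contact_force': array([0.30511094, 1.20461319, 0.43786346]), 'torque': array([-0.02005418,  0.00488929, -0.08960426]), 'width': 1.0024080919657619}
scene 442.3647590112338 442.3647590112338 324.34316482334293 198.01871818055 [[-0.53099031 -0.69883379  0.47925006  1.07408807]
 [ 0.84727936 -0.44648179  0.28770069  0.34167637]
 [ 0.01292146  0.55882496  0.82918496  1.09261512]
 [ 0.          0.          0.          1.        ]] ['color', 'depth', 'fx', 'fy', 'cx', 'cy', 'extrinsics', 'shot']
lap [([285, 244], 0.78), ([427, 196], 0.69), ([327
[... 642 characters left out ...]
6, 156], 0.8)]
seat [([388, 256], 0.76), ([281, 189], 0.6)]
spigot_top [([390, 257], 0.61), ([280, 187], 0.6), ([281, 201], 0.59)]
hub_shoulder [([306, 278], 0.72)]
wrist 309.70691628693146 309.70691628693146 322.2324135911941 201.33928916752427 [[ 9.99999743e-01 -6.79772715e-04 -2.27214453e-04  3.90803820e-04]
 [-7.15945210e-04 -9.62301332e-01 -2.71984619e-01 -7.27810149e-02]
 [-3.37610481e-05  2.71984712e-01 -9.62301572e-01 -1.56658364e-01]
 [ 0.00000000e+00  0.00000000e+00  0.00000000e+00  1.00000000e+00]] ['color', 'depth', 'fx', 'fy', 'cx', 'cy', 'tool_from_camera', 'shot']
lap [([74, 38], 0.82)]
hub_mid []
cap_mid []
seat [([58, 39], 0.91)]
spigot_top [([54, 33], 0.71)]
hub_shoulder []
```

View pics/scene0.png

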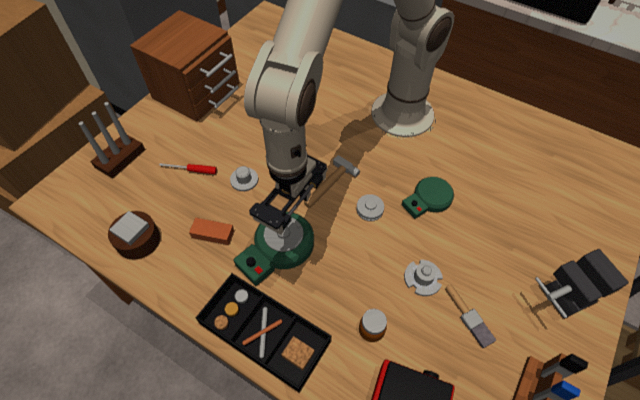

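View pics/side0.png

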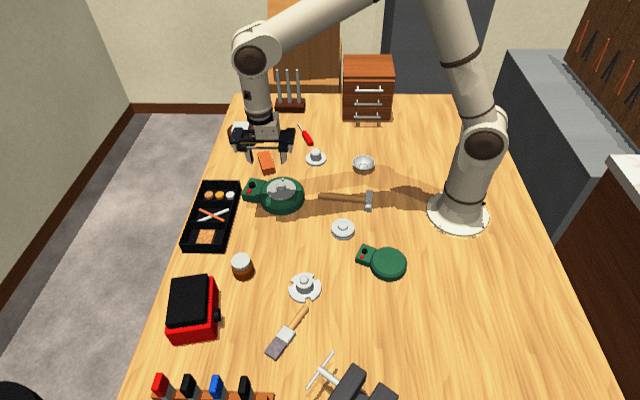

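View pics/wrist0.png

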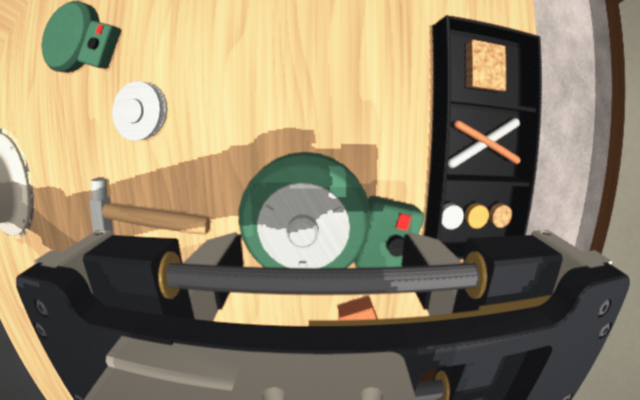

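The scene view shows two laps, the large one at (285,240) and a smaller one at (430,195). The notched carrier is at (425,277). There are two round flanged parts, at (243,178) and (370,207). I'll measure these and enlarge them.

```bash
cat > h.py <<'E'
from plant import manip, viewer, job, spotter
import cv2, numpy as np
from scipy.spatial.transform import Rotation as R
def T_tool(s=None):
    s=s or manip.read_state()
    T=np.eye(4);T[:3,:3]=R.from_euler('xyz',s["ee_rot"],degrees=True).as_matrix();T[:3,3]=s["tool_pos"];return T
def cloud(p,T=None):
    d=p["depth"].astype(float);v,u=np.indices(d.shape)
    a=(u-p["cx"])/p["fx"];b=(v-p["cy"])/p["fy"]
    if "extrinsics" not in p:
        r=np.hypot(a,b)+1e-12;k=np.tan(np.minimum(r,1.5))/r;a=a*k;b=b*k;E=T@p["tool_from_camera"]
    else:E=p["extrinsics"]
    P=np.stack([a*d,-b*d,-d,np.ones_like(d)],-1)@E.T
    P=P[...,:3];P[d<=0]=np.nan;return P
def project(p,X,T=None):
    E=p["extrinsics"] if "extrinsics" in p else T@p["tool_from_camera"]
    c=np.linalg.inv(E)@np.append(X,1);x,y,z=c[0],-c[1],-c[2]
    if "extrinsics" in p: return p["cx"]+p["fx"]*x/z,p["cy"]+p["fy"]*y/z
    r=np.hypot(x,y);t=np.arctan2(r,z);return p["cx"]+p["fx"]*t*x/r,p["cy"]+p["fy"]*t*y/r
def circ(xy):
    A=np.c_[2*xy,np.ones(len(xy))];s=np.linalg.lstsq(A,(xy**2).sum(1),rcond=None)[0]
    return s[:2],np.sqrt(s[2]+s[0]**2+s[1]**2)
E
python3 - <<'E'
from h import *
T=T_tool();S=viewer.read_camera("scene");D=viewer.read_camera("side");W=viewer.read_camera("wrist")
cs=[]
for p,l in ((S,[(243,175),(370,206),(425,272),(430,195),(285,235)]),(D,[(316,157),(343,229),(305,286),(388,264),(281,193),(363,162)])):
    P=cloud(p)
    for u,v in l:
        q=P[v-25:v+26,u-30:u+31].reshape(-1,3);q=q[~np.isnan(q[:,0])];c=np.nanmedian(P[v-2:v+3,u-2:u+3].reshape(-1,3),0)
        near=np.hypot(*(q[:,:2]-c[:2]).T)<0.055
        z=q[near,2];z=z[z>0.005]
        print((u,v),c.round(3),"z hist mm",dict(zip(*[x.tolist() for x in np.unique((z*1000//5*5).astype(int),return_counts=True)])))
rows=[]
for p,l in ((S,[(243,175),(370,206),(425,272),(430,195)]),(D,[(316,157),(343,229),(305,286),(388,264)])):
    rows.append(np.hstack([cv2.resize(p["color"][v-25:v+25,u-25:u+25],(200,200),interpolation=cv2.INTER_CUBIC) for u,v in l]))
cv2.imwrite("pics/cands.png",np.vstack(rows))
E
```

```text
(243, 175) [ 0.527 -0.269  0.043] z hist mm {5: 228, 10: 58, 15: 11, 20: 16, 25: 17, 30: 16, 35: 26, 40: 86, 45: 30, 50: 2}
(370, 206) [0.414 0.098 0.03 ] z hist mm {5: 39, 10: 5, 15: 76, 20: 315, 25: 79, 30: 40, 35: 2}
(425, 272) [0.528 0.319 0.051] z hist mm {5: 401, 10: 125, 15: 16, 20: 18, 25: 20, 30: 18, 35: 38, 40: 176, 45: 52, 50: 46, 55: 5}
(430, 195) [0.286 0.228 0.033] z hist mm {5: 15, 10: 21, 15: 27, 20: 56, 25: 182, 30: 511, 35: 123}
(285, 235) [ 0.637 -0.039  0.069] z hist mm {40: 14, 45: 208, 50: 471, 55: 242, 60: 29, 65: 40, 70: 18}
(316, 157) [ 0.511 -0.259  0.035] z hist mm {5: 88, 10: 46, 15: 13, 20: 11, 25: 7, 30: 9, 35: 15, 40: 31, 45: 26}
(343, 229) [0.402 0.109 0.029] z hist mm {5: 42, 10: 7, 15: 19, 20: 210, 25: 77, 30: 44, 35: 2}
(305, 286) [0.511 0.337 0.043] z hist mm {5: 211, 10: 171, 15: 30, 20: 14, 25: 15, 30: 15, 35: 15, 40: 130, 45: 42, 50: 40, 55: 9}
(388, 264) [0.263 0.247 0.034] z hist mm {5: 32, 10: 30, 15: 37, 20: 49, 25: 70, 30: 406, 35: 296, 40: 3}
(281, 193) [ 0.623 -0.029  0.056] z hist mm {30: 2, 35: 7, 40: 17, 45: 127, 50: 168, 55: 181, 60: 26, 65: 29, 70: 29, 75: 3}
(363, 162) [ 0.322 -0.257  0.01 ] z hist mm {5: 40, 10: 54, 15: 46, 20: 32, 25: 34, 30: 14}
```

View pics/cands.png

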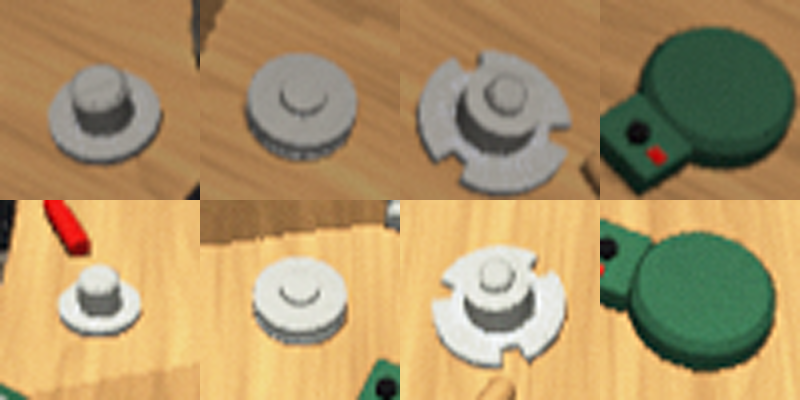

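Carrier: scene (425,272), with 3 notches, a spigot and a height of about 54 mm. End cap: scene (243,175), thin flange and tall boss, about 46 mm high. The part at (370,206) is the pulley, thick rim and about 32 mm high. The lap for the job is the one at (285,240), which has the steel nose and stands 56 mm high. The green one at (430,195) is about 35 mm high and has no nose. Next I'll rectify the lap and carrier views to get precise centres and angles.

```bash
cat >> h.py <<'E'
def ortho(p,c,z,half=0.08,res=0.0005,T=None):
    n=int(2*half/res);g=(np.arange(n)+.5)*res-half
    E=p["extrinsics"] if "extrinsics" in p else T@p["tool_from_camera"]
    X,Y=np.meshgrid(c[0]+g,c[1]-g)  # x right, y up
    Q=np.stack([X,Y,np.full_like(X,z),np.ones_like(X)],-1)@np.linalg.inv(E).T
    x,y,w=Q[...,0],-Q[...,1],-Q[...,2]
    if "extrinsics" in p: k=1/w
    else:
        r=np.hypot(x,y)+1e-12;k=np.arctan2(r,w)/r
    return cv2.remap(p["color"],(p["cx"]+p["fx"]*x*k).astype(np.float32),(p["cy"]+p["fy"]*y*k).astype(np.float32),cv2.INTER_LINEAR)
E
python3 - <<'E'
from h import *
T=T_tool();W=viewer.read_camera("wrist");S=viewer.read_camera("scene");D=viewer.read_camera("side")
for n,p in (("W",W),("S",S),("D",D)):
    P=cloud(p,T).reshape(-1,3);C=p["color"].reshape(-1,3).astype(int)
    ok=~np.isnan(P[:,0])
    m=ok&(np.hypot(P[:,0]-.625,P[:,1]+.035)<.1)&(P[:,2]>.045)&(P[:,2]<.085)
    gray=np.ptp(C,axis=1)<25
    nm=m&gray; print(n,"nose pts",nm.sum(),"z med",np.median(P[nm,2]) if nm.any() else 0)
    for a,b in ((.066,.078),):
        q=P[m&(P[:,2]>a)&(P[:,2]<b)]; print(" spigot",len(q),q.mean(0).round(4) if len(q) else '',np.median(q[:,2]) if len(q) else '')
    q=P[m&~gray&(P[:,2]<.055)]; print(" housing",circ(q[:,:2]) if len(q) else '')
    q=P[ok&(np.hypot(P[:,0]-.52,P[:,1]-.327)<.06)]
    for a,b in ((.006,.015),(.038,.047),(.0485,.06)):
        k=q[(q[:,2]>a)&(q[:,2]<b)]; print(" carrier",a,len(k),k.mean(0).round(4) if len(k) else '')
    q=P[ok&(np.hypot(P[:,0]-.52,P[:,1]+.264)<.06)]
    for a,b in ((.006,.015),(.039,.05)):
        k=q[(q[:,2]>a)&(q[:,2]<b)]; print(" cap",a,len(k),k.mean(0).round(4) if len(k) else '')
cv2.imwrite("pics/ortho1.png",np.hstack([cv2.resize(ortho(W,(.625,-.035),.060,T=T),(390,390)),cv2.resize(ortho(S,(.525,.327),.010),(390,390))]))
cv2.imwrite("pics/ortho2.png",np.hstack([cv2.resize(ortho(D,(.625,-.035),.060,T=T),(390,390)),cv2.resize(ortho(D,(.525,.327),.010),(390,390))]))
E
```

```text
W nose pts 6386 z med 0.05477976014803526
 spigot 765 [ 0.6284 -0.0511  0.0698] 0.07010714798469525
 housing (array([ 0.62818828, -0.05129512]), np.float64(0.06414456441987565))
 carrier 0.006 0 
 carrier 0.038 0 
 carrier 0.0485 0 
 cap 0.006 0 
 cap 0.039 0 
S nose pts 1175 z med 0.05318109815321592
 spigot 59 [ 0.6321 -0.0424  0.0695] 0.06930284210552262
 housing (array([ 0.62984973, -0.05180602]), np.float64(0.06455319822413907))
 carrier 0.006 526 [0.529  0.3224 0.009 ]
 carrier 0.038 222 [0.522  0.3207 0.0423]
 carrier 0.0485 71 [0.5214 0.3202 0.052 ]
 cap 0.006 237 [ 0.5272 -0.2709  0.0089]
 cap 0.039 132 [ 0.5211 -0.2769  0.0438]
D nose pts 544 z med 0.055634391616384726
 spigot 56 [ 0.6267 -0.0468  0.0705] 0.0704032929588102
 housing (array([ 0.62650712, -0.04978577]), np.float64(0.06588418990008363))
 carrier 0.006 416 [0.5152 0.3315 0.0097]
 carrier 0.038 168 [0.5159 0.3238 0.0435]
 carrier 0.0485 51 [0.5166 0.3216 0.053 ]
 cap 0.006 131 [ 0.515  -0.2668  0.0097]
 cap 0.039 63 [ 0.515  -0.2741  0.0443]
```

View pics/ortho1.png

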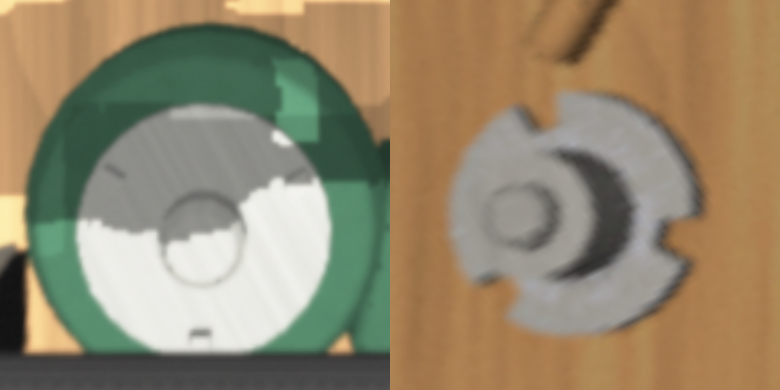

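View pics/ortho2.png

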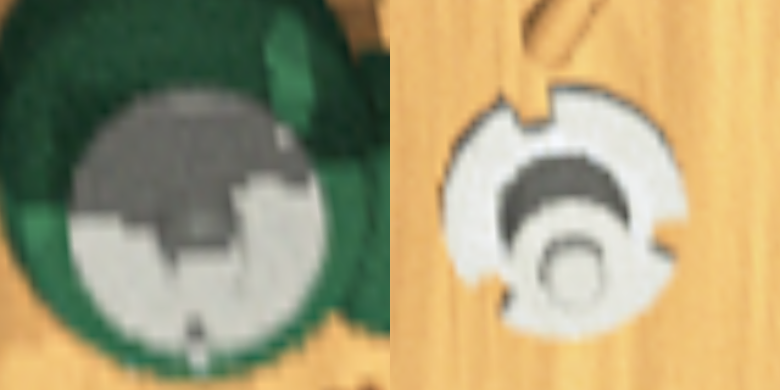

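The nose centre is near (0.628,-0.051), with dogs at about 30° (mod 120). The carrier is near (0.518,0.323), with notches at about 107° (mod 120). Now I'll move above the carrier for a close look.

```bash
python3 -m creep '[[-0.018,-0.045,0,0,0,0],[-0.036,-0.09,0,0,0,0],[-0.054,-0.135,0,0,0,0],[-0.072,-0.18,0,0,0,0],[-0.09,-0.225,0,0,0,0],[-0.108,-0.27,0,0,0,0],[-0.13,-0.322,0,0,0,0],[-0.13,-0.322,0,0,0,0],[-0.13,-0.322,0,0,0,0]]' 100 30
cat > look.py <<'E'
from h import *
import sys
def measure(c0,z0,layers,name,r=.06,dz=0):
    T=T_tool();W=viewer.read_camera("wrist");P=cloud(W,T).reshape(-1,3)
    print("tcp",T[:3,3].round(4),manip.read_state()["ee_rot"].round(2),"shot",W["shot"])
    q=P[~np.isnan(P[:,0])];q=q[np.hypot(q[:,0]-c0[0],q[:,1]-c0[1])<r]
    for a,b in layers:
        k=q[(q[:,2]>a)&(q[:,2]<b)]
        if len(k)>5:
            (cx,cy),rad=cv2.minEnclosingCircle(k[:,:2].astype(np.float32)*1000)
            print(" layer",a,b,len(k),"mean",k.mean(0).round(4),"minEncl",round(cx,1),round(cy,1),round(rad,1),"zmed",np.median(k[:,2]).round(4))
    cv2.imwrite(f"pics/{name}.png",np.hstack([cv2.resize(W["color"],(640,400))]))
    o=cv2.resize(ortho(W,c0,z0,T=T),(560,560),interpolation=cv2.INTER_CUBIC);cv2.imwrite(f"pics/{name}_o.png",o)
    return W,T
E
python3 - <<'E'
from look import *
W,T=measure((.519,.324),.010,((.006,.0135),(.038,.047),(.0495,.06)),"car1")
for t in ["hub_mid","hub_shoulder"]: print(t,[(d["position"],d["confidence"]) for d in spotter.place_of(W,t)], project(W,(.519,.323,.027 if t=="hub_mid" else .044),T))
E
```

```text
time: 2.48
tool_pos: [0.5201, 0.3219, 0.2267]
ee_rot: [180.0, -0.0, 0.0]
contact_force: [0.1, -0.8, -0.0]
width: 1.002
tcp [0.5201 0.3219 0.2267] [ 1.7994e+02 -2.0000e-02 -7.0000e-02] shot 10
 layer 0.006 0.0135 2864 mean [0.5179 0.3233 0.0087] minEncl 517.1 325.8 58.0 zmed 0.0087
 layer 0.038 0.047 1224 mean [0.518  0.3195 0.0426] minEncl 518.0 318.6 26.3 zmed 0.0426
 layer 0.0495 0.06 400 mean [0.5179 0.3193 0.0521] minEncl 518.3 319.0 13.1 zmed 0.0523
hub_mid [([347.9, 67.4], 0.67)] (np.float64(320.90375313555234), np.float64(177.38103746889394))
hub_shoulder [([321.1, 184.4], 0.7)] (np.float64(320.84477877126864), np.float64(180.37870162206426))
```

View pics/car1_o.png

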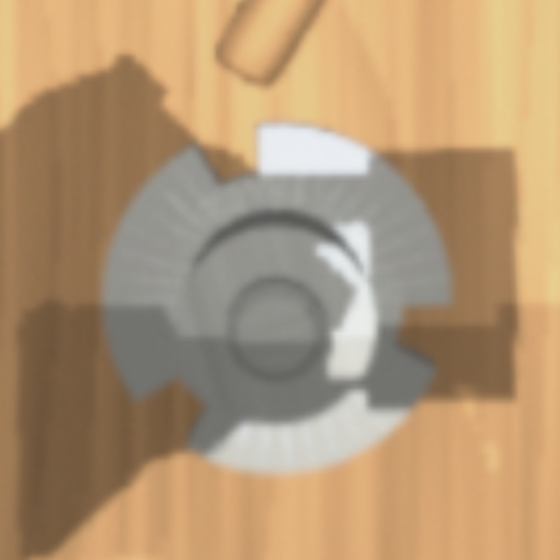

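View pics/car1.png

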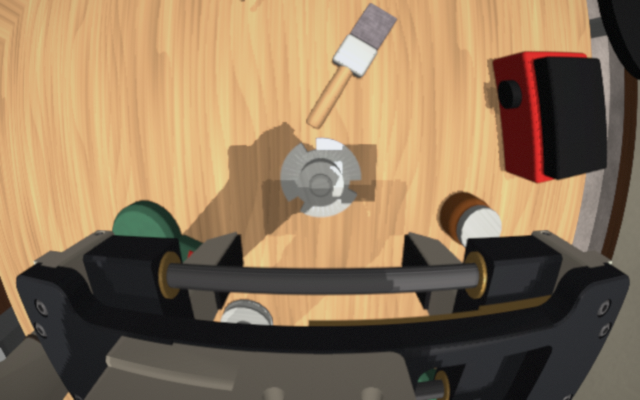

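The carrier's centre is (0.518,0.319), and the boss and spigot layers agree within 1 mm on radii of 26 and 13 mm. I'll descend to a TCP height of 16 mm and grip.

```bash
python3 - <<'E'
from look import *
T=T_tool();W=viewer.read_camera("wrist")
def polar(c,z,rs,f):
    out=[]
    n=720
    th=np.arange(n)*np.pi/360
    for t in th:
        out.append(np.mean([f(cv2.getRectSubPix(W["color"],(1,1),project(W,(c[0]+r*np.cos(t),c[1]+r*np.sin(t),z),T))[0,0].astype(float)) for r in rs]))
    return np.array(out)
s=polar((.518,.319),.010,(.041,.044,.047),lambda c:(c.max()-c.min())/(c.max()+1))
b=s>.2
d=np.flatnonzero(np.diff(b.astype(int)));print("transitions deg",d/2.,b[0])
E
python3 -m creep '[[-0.002,0.003,0.04,0,0,0],[-0.002,0.003,0.08,0,0,0],[-0.002,0.003,0.12,0,0,0],[-0.002,0.003,0.16,0,0,0],[-0.002,0.003,0.185,0,0,0],[-0.002,0.003,0.2,0,0,0],[-0.002,0.003,0.211,0,0,0],[-0.002,0.003,0.211,0,0,0]]'
```

```text
transitions deg [ 97.5 117.  216.5 237.  338.  357.5] False
time: 3.68
tool_pos: [0.5181, 0.3188, 0.0155]
ee_rot: [180.0, 0.0, -0.0]
contact_force: [-0.8, 0.6, 0.4]
width: 1.0
```

```bash
python3 -m creep '[[0,0,0,0,0,0],[0,0,0,0,0,0],[0,0,0,0,0,0],[0,0,0,0,0,0],[0,0,0,0,0,0],[0,0,0,0,0,0]]' 20 40
```

```text
time: 4.42
tool_pos: [0.5181, 0.319, 0.0159]
ee_rot: [-180.0, -0.0, -0.0]
contact_force: [-0.8, -0.8, 2.8]
width: 0.556
```

Width 51 mm matches the boss. The notches are at 107.3° (mod 120). Next I'll lift and go to where the lap comes into view.

```bash
python3 -m creep '[[0,0,-0.025,0,0,0],[0,0,-0.06,0,0,0],[0,0,-0.1,0,0,0],[0,0,-0.14,0,0,0],[0,0,-0.17,0,0,0],[0,0,-0.17,0,0,0]]'
python3 -m creep '[[0.012,0.036,0,0,0,0],[0.025,0.075,0,0,0,0],[0.038,0.115,0,0,0,0],[0.051,0.155,0,0,0,0],[0.064,0.195,0,0,0,0],[0.077,0.235,0,0,0,0],[0.09,0.275,0,0,0,0],[0.1,0.305,0,0,0,0],[0.107,0.32,0,0,0,0],[0.107,0.32,0,0,0,0]]'
python3 - <<'E'
from look import *
W,T=measure((.6284,-.0512),.0595,((.053,.058),(.066,.078)),"lap1",r=.056)
for t in ["seat","spigot_top"]: print(t,[(d["position"],d["confidence"]) for d in spotter.place_of(W,t)], project(W,(.6284,-.0512,.056 if t=="seat" else .072),T))
E
```

```text
time: 5.18
tool_pos: [0.5192, 0.3199, 0.1876]
ee_rot: [-179.9, -0.2, -0.0]
contact_force: [-0.1, 0.8, -2.6]
width: 0.558
time: 6.42
tool_pos: [0.6245, -0.0019, 0.1841]
ee_rot: [-180.0, 0.1, -0.1]
contact_force: [-0.1, 0.1, -2.8]
width: 0.56
tcp [ 0.6245 -0.0019  0.1841] [-1.7993e+02  1.1000e-01  2.0000e-02] shot 12
seat [([49.8, 25.4], 0.66)] (np.float64(326.0669243690195), np.float64(241.47982483909323))
spigot_top [] (np.float64(326.2236695000292), np.float64(248.09393851101794))
```

View pics/lap1_o.png

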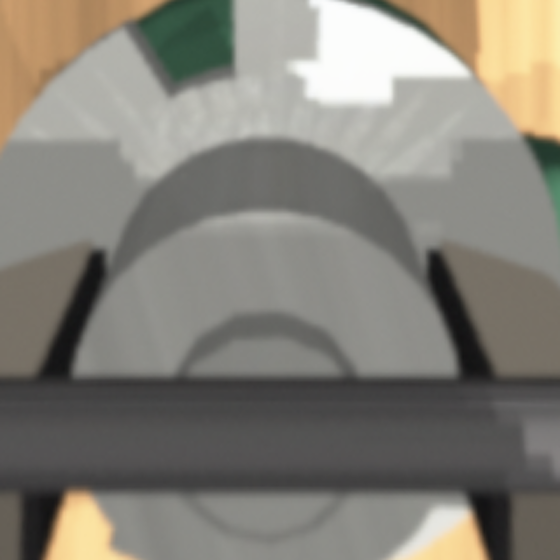

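View pics/lap1.png

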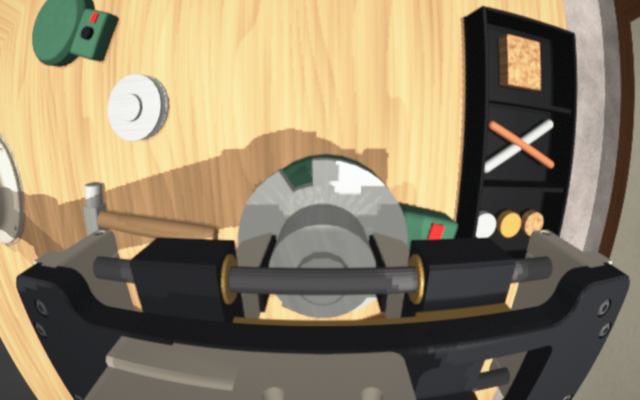

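The carrier hides the lap here, so I'll move past it so that the wrist camera sits over the nose.

```bash
python3 -m creep '[[0,0.04,0,0,0,0],[0,0.08,0,0,0,0],[0,0.12,0,0,0,0],[0.003,0.15,0,0,0,0],[0.003,0.15,0,0,0,0],[0.003,0.15,0,0,0,0]]'
python3 - <<'E'
from look import *
W,T=measure((.6284,-.0512),.0595,((.053,.058),(.066,.078)),"lap2",r=.056)
for t in ["seat","spigot_top"]: print(t,[(d["position"],d["confidence"]) for d in spotter.place_of(W,t)], project(W,(.6284,-.0512,.056 if t=="seat" else .072),T))
P=cloud(W,T)
for k,(dd) in enumerate(spotter.place_of(W,"cap_mid")): print("cap",dd)
E
```

```text
time: 7.32
tool_pos: [0.6281, -0.1483, 0.1857]
ee_rot: [-179.9, -0.0, 0.1]
contact_force: [0.2, 0.2, -1.9]
width: 0.559
tcp [ 0.6281 -0.1483  0.1857] [-1.7991e+02 -1.0000e-02  1.9000e-01] shot 13
 layer 0.053 0.058 8287 mean [ 0.6282 -0.0532  0.0547] minEncl 628.0 -53.0 53.2 zmed 0.0547
 layer 0.066 0.078 1226 mean [ 0.6282 -0.0529  0.0699] minEncl 628.2 -52.6 17.9 zmed 0.0702
seat [([109.7, 241.6], 0.27)] (np.float64(322.3997393344641), np.float64(90.07035322197481))
spigot_top [] (np.float64(322.41048043680405), np.float64(88.51325435955154))
cap {'position': [134.9, 107.9], 'confidence': 0.71}
```

View pics/lap2_o.png

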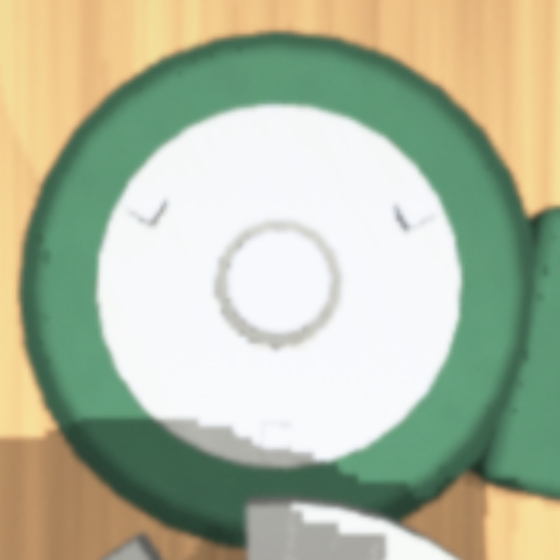

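View pics/lap2.png

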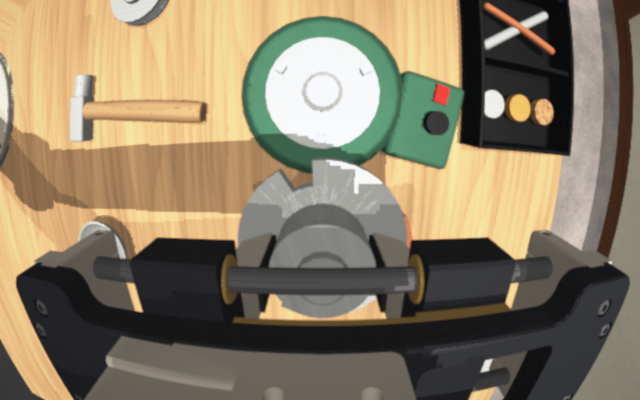

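The nose centre is (0.628,-0.0525), with measured radii of 53 and 18 mm as expected. The dogs are at 29° (mod 120). The carrier needs a turn of +41.8°, about -0.73 rad about tool z. I'll move above the axis and turn.

```bash
python3 -m creep '[[0,-0.015,0,0,0,-0.1],[0,-0.03,0,0,0,-0.22],[0,-0.05,0,0,0,-0.35],[0,-0.07,0,0,0,-0.48],[0,-0.085,0,0,0,-0.6],[0,-0.099,0,0,0,-0.73],[0,-0.099,0,0,0,-0.73],[0,-0.099,0,0,0,-0.73]]'
python3 -m creep '[[0,0,0.03,0,0,0],[0,0,0.06,0,0,0],[0,0,0.08,0,0,0],[0,0,0.09,0,0,0],[0,0,0.09,0,0,0]]'
python3 - <<'E'
from look import *
for n in ("scene","side"):
    p=viewer.read_camera(n);u,v=map(int,project(p,(.628,-.052,.08)));cv2.imwrite(f"pics/pl_{n}.png",cv2.resize(p["color"][v-60:v+60,u-60:u+60],(480,480),interpolation=cv2.INTER_CUBIC))
    print(n,[(t,d["position"],round(d["confidence"],2),np.round(project(p,X),1)) for t,X in (("hub_mid",(.628,-.0525,.107)),("hub_shoulder",(.628,-.0525,.124))) for d in spotter.place_of(p,t)])
    P=cloud(p).reshape(-1,3);q=P[(np.hypot(P[:,0]-.628,P[:,1]+.052)<.053)&(P[:,2]>.08)&(P[:,2]<.094)];print(len(q),q.mean(0).round(4) if len(q) else '')
E
```

```text
time: 8.52
tool_pos: [0.628, -0.0525, 0.1857]
ee_rot: [180.0, 0.0, 41.7]
contact_force: [0.5, -0.5, -2.8]
width: 0.56
time: 9.15
tool_pos: [0.6279, -0.0521, 0.0954]
ee_rot: [-180.0, 0.0, 41.8]
contact_force: [-0.8, -0.6, -2.7]
width: 0.559
scene [('hub_mid', [283.3, 221.1], 0.63, array([281.9, 222.4])), ('hub_shoulder', [211.8, 236.5], 0.62, array([281.4, 219. ])), ('hub_shoulder', [281.9, 217.1], 0.45, array([281.4, 219. ]))]
109 [ 0.6399 -0.0488  0.0864]
side [('hub_mid', [281.6, 177.4], 0.74, array([279.2, 177.9])), ('hub_shoulder', [277.3, 172.6], 0.61, array([278.7, 174.4]))]
222 [ 0.6197 -0.0284  0.0893]
```

View pics/pl_side.png

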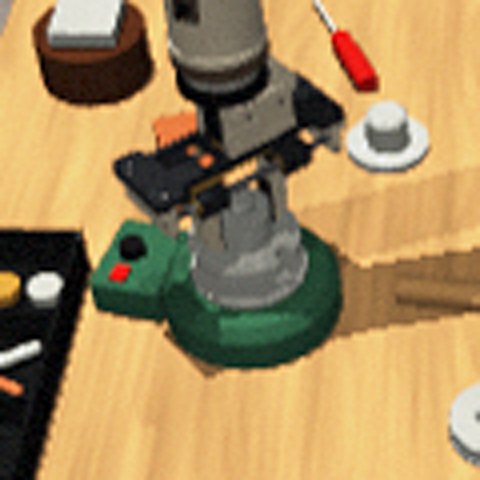

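View pics/pl_scene.png

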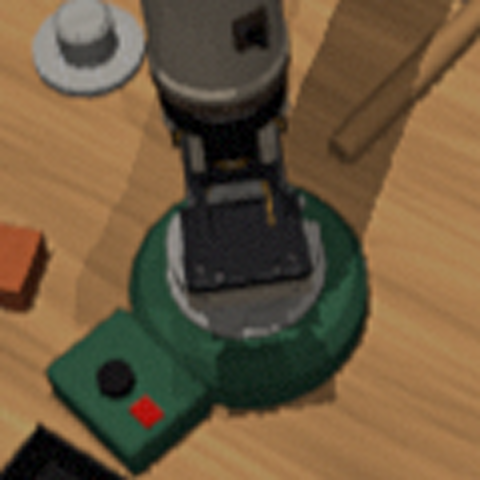

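Side and scene views show the carrier above the nose, at crop (250,245) and (245,265), and aligned. I'll descend gently, watching the force.

```bash
python3 -m creep '[[0,0,0.005,0,0,0],[0,0,0.009,0,0,0],[0,0,0.012,0,0,0],[0,0,0.012,0,0,0]]'
python3 -m creep '[[0,0,0.002,0,0,0],[0,0,0.004,0,0,0],[0,0,0.006,0,0,0],[0,0,0.006,0,0,0]]'
```

```text
time: 9.95
tool_pos: [0.6276, -0.0519, 0.0832]
ee_rot: [-180.0, 0.0, 41.8]
contact_force: [-0.4, -1.2, -3.7]
width: 0.551
time: 10.45
tool_pos: [0.6278, -0.052, 0.0775]
ee_rot: [-180.0, 0.0, 41.8]
contact_force: [1.1, -0.5, -4.2]
width: 0.559
```

```bash
python3 -m creep '[[0,0,0.001,0,0,0],[0,0,0.003,0,0,0],[0,0,0.004,0,0,0],[0,0,0.004,0,0,0]]'
```

```text
time: 10.95
tool_pos: [0.6279, -0.052, 0.0736]
ee_rot: [-180.0, 0.0, 41.8]
contact_force: [0.2, 0.6, -3.3]
width: 0.559
```

```bash
python3 -m creep '[[0,0,0.001,0,0,0],[0,0,0.002,0,0,0],[0,0,0.003,0,0,0],[0,0,0.003,0,0,0]]'
```

```text
time: 11.45
tool_pos: [0.628, -0.052, 0.0719]
ee_rot: [180.0, 0.0, 41.8]
contact_force: [-3.9, -0.5, 6.0]
width: 0.559
```

It touched at TCP 71.9 mm, where 72 mm was expected for fully home, with 6 N. I'll release and rise.

```bash
python3 -m creep '[[0,0,-0.001,0,0,0],[0,0,-0.001,0,0,0],[0,0,-0.001,0,0,0],[0,0,-0.001,0,0,0]]' 100
python3 -m creep '[[0,0,-0.02,0,0,0],[0,0,-0.05,0,0,0],[0,0,-0.09,0,0,0],[0,0,-0.13,0,0,0],[0,0,-0.155,0,0,0],[0,0,-0.155,0,0,0]]'
python3 - <<'E'
from look import *
W,T=measure((.628,-.0525),.066,((.06,.0695),(.094,.103),(.105,.115)),"seated",r=.056)
E
```

```text
time: 11.95
tool_pos: [0.6281, -0.052, 0.0717]
ee_rot: [-180.0, -0.0, 41.8]
contact_force: [0.3, -0.3, 0.3]
width: 0.948
time: 12.7
tool_pos: [0.6299, -0.0517, 0.2307]
ee_rot: [179.7, -0.2, 41.8]
contact_force: [0.7, 0.5, 0.4]
width: 1.002
tcp [ 0.6299 -0.0517  0.2307] [ 1.7986e+02 -1.1000e-01  4.1830e+01] shot 16
 layer 0.06 0.0695 3957 mean [ 0.6246 -0.0482  0.0645] minEncl 628.7 -52.5 50.8 zmed 0.0646
 layer 0.094 0.103 1657 mean [ 0.6274 -0.0513  0.0987] minEncl 628.3 -52.4 26.5 zmed 0.0987
 layer 0.105 0.115 570 mean [ 0.628  -0.0518  0.1081] minEncl 628.3 -52.4 13.3 zmed 0.1082
```

View pics/seated_o.png

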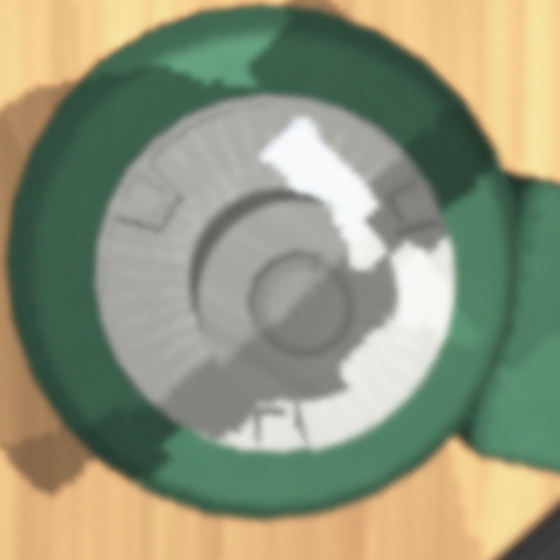

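View pics/seated.png

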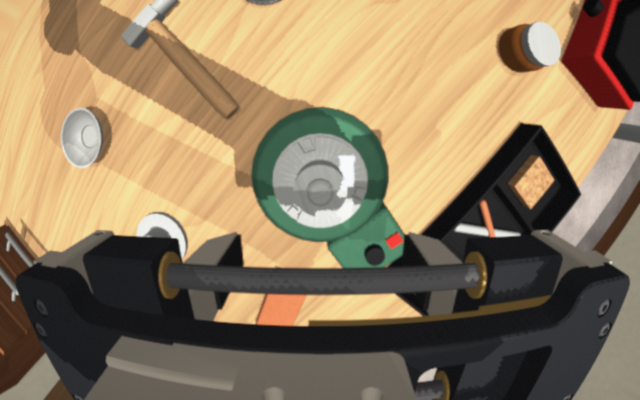

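The dogs (ortho (150,205), (415,205), (280,425)) sit inside the notches. The shoulder reads 98.7 mm, and every layer in this camera reads about 1.3 mm low, so it is home. The axis is at (0.6283,-0.0524). Next I'll go over the cap with yaw back at 0.

```bash
python3 -m creep '[[-0.03,0.012,0,0,0,0.1],[-0.06,0.024,0,0,0,0.21],[-0.095,0.038,0,0,0,0.32],[-0.13,0.052,0,0,0,0.43],[-0.165,0.066,0,0,0,0.54],[-0.2,0.08,0,0,0,0.65],[-0.2306,0.093,0,0,0,0.73],[-0.2306,0.093,0,0,0,0.73],[-0.2306,0.093,0,0,0,0.73]]'
python3 - <<'E'
from look import *
W,T=measure((.518,-.275),.010,((.005,.0135),(.039,.05)),"cap1",r=.06)
E
```

```text
time: 13.88
tool_pos: [0.5184, -0.2741, 0.2263]
ee_rot: [-179.9, 0.0, 0.1]
contact_force: [0.5, 0.4, -0.2]
width: 1.002
tcp [ 0.5184 -0.2741  0.2263] [-1.7993e+02 -0.0000e+00  1.4000e-01] shot 17
 layer 0.005 0.0135 2305 mean [ 0.5169 -0.2771  0.0087] minEncl 517.1 -281.1 42.8 zmed 0.0087
 layer 0.039 0.05 1124 mean [ 0.5169 -0.2802  0.044 ] minEncl 516.9 -281.4 22.2 zmed 0.0443
```

View pics/cap1_o.png

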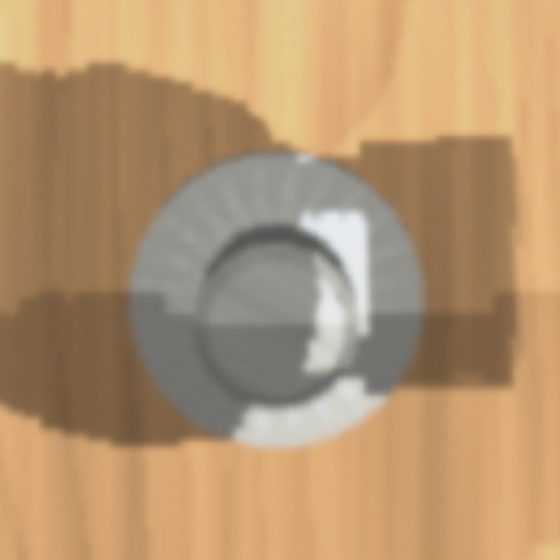

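View pics/cap1.png

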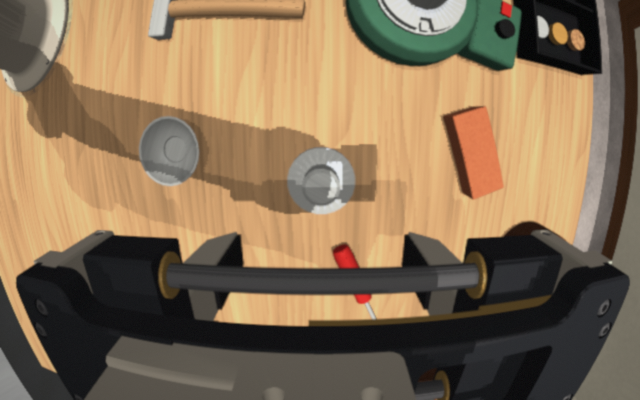

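The cap's centre is (0.517,-0.281), with radii of 42.8 and 22.2 mm as described. The screwdriver is about 90 mm further -y, clear of the jaws. I'll descend and grip.

```bash
python3 -m creep '[[-0.001,0.0065,0.04,0,0,0],[-0.001,0.0065,0.08,0,0,0],[-0.001,0.0065,0.12,0,0,0],[-0.001,0.0065,0.16,0,0,0],[-0.001,0.0065,0.185,0,0,0],[-0.001,0.0065,0.2,0,0,0],[-0.001,0.0065,0.211,0,0,0],[-0.001,0.0065,0.211,0,0,0]]'
python3 -m creep '[[0,0,0,0,0,0],[0,0,0,0,0,0],[0,0,0,0,0,0],[0,0,0,0,0,0],[0,0,0,0,0,0],[0,0,0,0,0,0]]' 15 40
```

```text
time: 14.92
tool_pos: [0.5173, -0.2811, 0.0155]
ee_rot: [-180.0, 0.0, 0.0]
contact_force: [-0.2, -0.3, -1.0]
width: 0.999
time: 15.68
tool_pos: [0.5171, -0.2816, 0.0158]
ee_rot: [180.0, 0.0, 0.0]
contact_force: [0.3, 0.7, 0.7]
width: 0.474
```

Width 43.6 mm matches the boss. I'll lift, go above the carrier, then down to 10 mm above its small spigot.

```bash
python3 -m creep '[[0,0,-0.02,0,0,0],[0,0,-0.06,0,0,0],[0,0,-0.11,0,0,0],[0,0,-0.16,0,0,0],[0,0,-0.18,0,0,0],[0,0,-0.18,0,0,0]]'
python3 -m creep '[[0.015,-0.03,0,0,0,0],[0.033,-0.068,0,0,0,0],[0.052,-0.108,0,0,0,0],[0.071,-0.148,0,0,0,0],[0.09,-0.188,0,0,0,0],[0.103,-0.215,0,0,0,0],[0.111,-0.229,0,0,0,0],[0.111,-0.229,0,0,0,0],[0.111,-0.229,0,0,0,0]]'
python3 -m creep '[[0,0,0.02,0,0,0],[0,0,0.04,0,0,0],[0,0,0.055,0,0,0],[0,0,0.06,0,0,0],[0,0,0.06,0,0,0]]'
python3 - <<'E'
from look import *
for n in ("scene","side"):
    p=viewer.read_camera(n);u,v=map(int,project(p,(.628,-.052,.12)));cv2.imwrite(f"pics/pc_{n}.png",cv2.resize(p["color"][v-60:v+60,u-60:u+60],(480,480),interpolation=cv2.INTER_CUBIC))
E
```

```text
time: 16.42
tool_pos: [0.5185, -0.2821, 0.1987]
ee_rot: [179.9, -0.2, 0.0]
contact_force: [0.6, 0.7, -1.8]
width: 0.468
time: 17.55
tool_pos: [0.6274, -0.0548, 0.1951]
ee_rot: [179.9, 0.1, -0.1]
contact_force: [-0.1, -0.8, -1.8]
width: 0.471
time: 18.18
tool_pos: [0.628, -0.0524, 0.1352]
ee_rot: [-180.0, 0.0, 0.0]
contact_force: [0.8, -0.7, -2.0]
width: 0.469
```

View pics/pc_side.png

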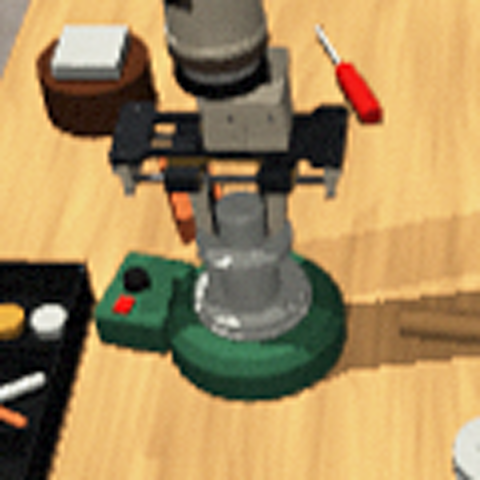

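The side view shows the cap held upright right above the carrier, at crop (243,235). I'll lower it slowly.

```bash
python3 -m creep '[[0,0,0.004,0,0,0],[0,0,0.008,0,0,0],[0,0,0.011,0,0,0],[0,0,0.011,0,0,0]]'
python3 -m creep '[[0,0,0.002,0,0,0],[0,0,0.004,0,0,0],[0,0,0.005,0,0,0],[0,0,0.005,0,0,0]]'
```

```text
time: 18.77
tool_pos: [0.6279, -0.0525, 0.1243]
ee_rot: [-180.0, 0.0, 0.0]
contact_force: [-0.7, 0.1, -2.0]
width: 0.469
time: 19.27
tool_pos: [0.6281, -0.0525, 0.1196]
ee_rot: [-180.0, 0.0, 0.0]
contact_force: [0.4, -0.8, -3.1]
width: 0.472
```

```bash
python3 -m creep '[[0,0,0.001,0,0,0],[0,0,0.003,0,0,0],[0,0,0.005,0,0,0],[0,0,0.005,0,0,0]]'
```

```text
time: 19.77
tool_pos: [0.6283, -0.0526, 0.1158]
ee_rot: [180.0, -0.0, 0.0]
contact_force: [-2.9, 0.0, 5.8]
width: 0.471
```

It touched at 115.8 mm, where 116 mm was expected, with 6 N. I'll release and retreat, then check.

```bash
python3 -m creep '[[0,0,-0.001,0,0,0],[0,0,-0.001,0,0,0],[0,0,-0.001,0,0,0],[0,0,-0.001,0,0,0],[0,0,-0.001,0,0,0]]' 100
python3 -m creep '[[0,0,-0.02,0,0,0],[0,0,-0.05,0,0,0],[0,0,-0.09,0,0,0],[0,0,-0.12,0,0,0],[0,0,-0.12,0,0,0],[0,0,-0.12,0,0,0],[0,0,-0.12,0,0,0]]'
python3 - <<'E'
from look import *
W,T=measure((.628,-.0525),.110,((.06,.0695),(.104,.113),(.138,.15)),"done",r=.056)
for n in ("side","scene"):
    p=viewer.read_camera(n);u,v=map(int,project(p,(.628,-.052,.1)));cv2.imwrite(f"pics/done_{n}.png",cv2.resize(p["color"][v-60:v+60,u-60:u+60],(480,480),interpolation=cv2.INTER_CUBIC))
E
```

```text
time: 20.4
tool_pos: [0.6282, -0.0525, 0.1156]
ee_rot: [-180.0, 0.0, 0.0]
contact_force: [0.5, -0.0, -0.5]
width: 0.964
time: 21.28
tool_pos: [0.6274, -0.0526, 0.2347]
ee_rot: [-180.0, 0.1, 0.0]
contact_force: [-0.0, -0.1, 0.7]
width: 1.001
tcp [ 0.6274 -0.0526  0.2347] [-1.7998e+02  1.2000e-01  1.0000e-02] shot 20
 layer 0.06 0.0695 972 mean [ 0.6278 -0.0192  0.0643] minEncl 628.5 -51.5 50.4 zmed 0.0645
 layer 0.104 0.113 3764 mean [ 0.6286 -0.0467  0.1087] minEncl 628.4 -52.3 42.8 zmed 0.1087
 layer 0.138 0.15 2026 mean [ 0.6286 -0.0507  0.144 ] minEncl 628.7 -51.9 22.3 zmed 0.1443
```

View pics/done_side.png

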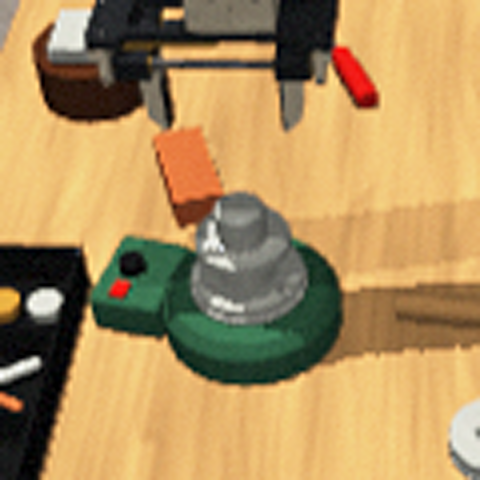

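View pics/done.png

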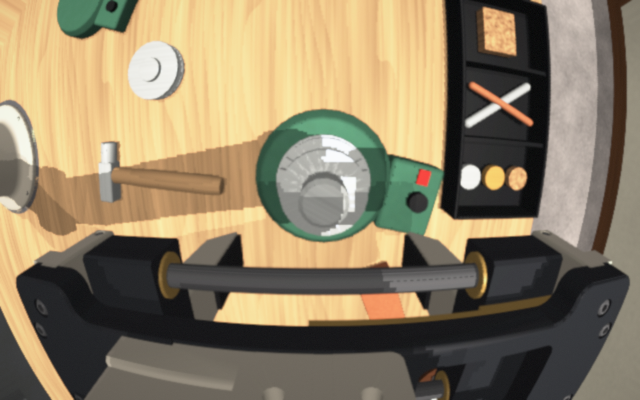

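The stack is concentric within about 1 mm. The cap's flange reads 108.7 mm (110 expected, less the 1.3 mm bias) and its top 144.3 mm (146 expected). The gripper is clear and the bystanders look untouched. Handing in.

```bash
python3 -c "
from plant import job
print(job.sign_off())"
```

```text
the job is handed in; nothing more can be done
None
```

I put the notched carrier on the larger lap, turned 41.8° so its notches dropped over the dogs, then seated the end cap on its small spigot. I let go, moved the gripper clear, and handed the job in at about 21 s.

**Fully home:** both parts met light contact (about 6 N) within 0.2 mm of the expected heights (TCP 71.9 mm against 72, and 115.8 mm against 116). The wrist depth readings agree once you allow for its reading 1.3–1.7 mm low.

**Centring:** the parts are concentric with the lap axis to within about 1 mm.

**Bystanders:** the pulley, hammer, compound bar and screwdriver looked unmoved in the last pictures; the brush, jar and dish were not in those views, but the arm stayed clear of them.

No check failed. The trained networks gave a few wrong low-to-medium confidence hits, which I set aside in favour of the depth and image fits.

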